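Set and wedge-lock the fence of a foam cutter

TASK

On the green hot-wire foam cutter, slide the fence over until its face just touches the blue foam blank, leaving the blank where it is because it is already lined up with the wire. Then push the red thumb wedge firmly in along its ramp until it jams the fence bar fast, and let go, without disturbing the other things.

Things in the scene. Friction and masses are not known exactly. Their poses are not given: they have to be found in the camera images.
- cutter: Hot-wire foam cutter fixed to the bench: green cabinet 300 (x) x 400 (y) x 95 mm high. Origin at the centre of its underside; x points away from its front panel (knob side), y to the left seen from the front, z up. Its top is the gridded bed, z = 95 mm. All coordinates below are in this frame, in mm.
- wire (a point): Foot of the upright copper wire, on the bed at x 55, y 75. The wire hangs from a thin bow arm at z 302 that runs back to a column at x 128, y 75. Fixed.
- guide_block (a point): Centre of the top of the dark steel guide block (60 x 68 mm, top at z 137; x -130 to -70, y -179 to -111), fixed on the bed. The fence bar runs through it along y, and the red wedge sits in its slot across the bar.
- fence (a joint): Slide of the fence, m, 0 to 0.13, growing to +y. Aluminium blade with a black top strip across the bed: 10 mm thick (y), x -110 to 110, z 96 to 131; its left (+y) face is at y = -45 mm + joint. Bolted at its front to a steel bar (x -110 to -90, top z 110) that runs to -y through the guide block and out past the cutter's right side. Moves at about 2 N and stays where it is left.
- fence_face (a point): Point on the left (+y) face of the fence blade, at x -10 and 18 mm above the bed; moves with the fence, axes parallel to the cutter's.
- wedge (a joint): Slide of the red thumb wedge, m, 0 to 0.034, growing as it is pushed in to +x; its ramp (1 in 6) leads it down on to the bar. About 3 N up to 0.026, where it meets the bar, then it stiffens: 10 N drives it to about 0.0278, 20 N to about 0.029. Jammed beyond 0.0275; it then stays by itself. It works across the bar and does not shift the fence.
- wedge_tab (a point): Centre of the front (-x) face of the wedge's upright red thumb tab, the face to push; axes parallel to the cutter's. Tab 24 mm wide (y), 10 mm thick (x, behind this face), from 20 mm below this point to 16 mm above it. At joint 0 the face is 26 mm in front of the cabinet's front edge, when jammed about level with it.
- blank: Light-blue foam blank, 75 (x) x 80 (y) x 45 mm high, 40 to 90 g, loose on the bed in front of the wire with its sides parallel to the fence; origin at the centre of its underside, axes parallel to the cutter's (within 0.6 degree). A light push shoves it.
- blank_side (a point): Point on the right (-y) face of the blank, which faces the fence: middle of its length, 18 mm above the bed. The gap still to close is this point's y minus that of fence_face, in the cutter frame.
- offcut: White foam offcut 50 x 40 x 25 mm, loose on the bed at its rear right; origin at the centre of its underside. Leave alone.
- marker_a: Black square marker pen 130 x 19 x 19 mm lying on the bench to the right of the cutter; origin under its middle, x along it. Leave alone.
- marker_b: Black square marker pen like the other, lying on the bench to the right of the cutter and nearer the robot. Leave alone.
- sanding_block: Cork sanding block 100 x 60 x 25 mm on the bench to the left of the cutter; origin at the centre of its underside. Leave alone.
Mind the look-alikes: they are no part of the job. What is meant by the blank is not brown, and is the smaller of those in its own colour.

How it is judged:
On the way:
1. with the wedge still slack, the fence face is brought up to the blank (y of blank_side in the frame of fence_face between -0.002 and 0.003 m and distance of blank from where it was at the start of the episode below 0.006 m and value of joint wedge below 0.02 m), for 0.2 s.
At the end, for the whole second after the job is handed in: The wedge is jammed (joint beyond 0.0275 m), the fence is at rest with its face within 3 mm of the blank's side, the blank lies flat within 6 mm of where it was at the start, and the other things within 30 mm of where they were (y of blank_side in the frame of fence_face between -0.002 and 0.003 m and distance of blank from where it was at the start of the episode below 0.006 m and angle between blank's own z axis and vertical below 0.1 rad and value of joint wedge above 0.0275 m and velocity of joint fence between -0.002 and 0.002 m/s and distance of each of offcut, marker_a, marker_b, sanding_block from where it was at the start of the episode below 0.03 m); the robot touches nothing.
It fails at once if another thing on the bench is knocked away (distance of any of offcut, marker_a, marker_b, sanding_block from where it was at the start of the episode above 0.03 m).
It also fails if it takes over 46 s, if anything falls off the work surface, if the arm or the gripper's body presses on something with over 40 N, if the wrist force passes 120 N, or if a joint passes its speed limit or range.

ROBOT

A 6-joint arm with a two-finger parallel gripper is mounted at the origin on the work surface. World frame = base frame: x ahead of the robot, y to its left, z up, the work surface at z = 0. Lengths are in m, angles in rad, forces in N, time in s.
With the tool pointing down it reaches from about 0.3 to 0.875 m from the base axis. Payload 6.4 kg.
Tool frame: the origin (TCP) lies at the centre of the arm's flange, where the gripper is bolted on; the fingertips stand 166 mm ahead of it and the grasp point (between the pads) lies 147 mm ahead of it; z points along the fingers, y is the line along which they close (so a half turn about z gives the same grasp; the last joint's range is limited). The gripper opens to 88 mm and grips with 3 to 60 N. Pads are 18 mm wide; open, the fingers measure 123 mm over their backs; the gripper's body (75 mm by 187 mm) begins 45 mm behind the grasp point.
Start: joints at [-1.326, 0.181, 1.607, -0, 1.354, -0.206], TCP at [0.251, -0.518, 0.405] pointing down, gripper open.
Joint ranges: [-2.99, 2.99], [-0.89, 2.07], [0.3, 2.58], [-1.14, 4.28], [0, 2.63], [-3.12, 3.12]. Speed limits (rad/s): [2.57, 2.57, 3.01, 3.14, 3.14, 3.14].

INTERFACE

Orientations are given as a unit quaternion [w, x, y, z].
In Python, from plant import env, eyes gives the robot as it stands. The module is installed in compiled form; this text tells all that it offers.
- The arm moves only by the shell command python3 -m handwheel [FORCE], which reads ROWS from standard input. ROWS is a JSON list of rows, 1 to 20 of them, each an object with the fields r (a list: a rotation vector rx, ry, rz in parts of the range, where 1.0 means 4 rad), pos (a list: dx, dy, dz in normalised numbers (1 is 200 mm)), jaw (the finger opening in m); a field left out counts as zero (the opening has to be given); each row shifts and turns the commanded pose from where the row before left it, along the tool's axes as they then stand; what a row does not reach is not made up. A row lasts 1/12 s, in which the tool goes at most 0.0417 m and 0.125 rad, less where a joint would pass 70% of its speed; a pose out of reach is approached as far as the arm can. The fingers move at their own pace and stop on an object; FORCE is the grip in N (left out, the last holds). Time passes only in rows, so rows that do not move let the fingers close. It prints the time, the measured TCP pose, the force, the opening and the grip force at its end. No shift or turn number may pass 1 either way. Input that does not fit is refused with a message, and nothing moves.
- env.observe(): the state, without advancing time (a new reading comes with each control period).
- eyes.read_camera(name): name is "scene" or "top"; returns a dict with "frame" (420x560x3 uint8, blue, green, red), "K" (3x3 intrinsics, pixels), "origin" and "attitude" of the camera in the world. Camera axes: x right, y down, z forward; pixel columns grow to the right and rows downward; lengths in m; the calibration is good to about 2 mm. A picture is of the moment at which its call begins. There is no depth.
- env.close_job(): hands the job in; it is judged then, once.
The state is a dict: "clock": time; "q": joint angles; "joint_velocities": joint speeds; "tau": joint torques, N m; "tcp_pos": TCP position; "ee_rot": TCP orientation; "force": force on the tool from outside, world axes, zero at the start; "torque": the same for the moment, N m; "grip_width": finger opening in m; "gripper_force": force on a finger pad.
Only numpy, scipy, OpenCV 4.12 (cv2) and the standard library are available. Lean on these libraries where they do the work, as an engineer would, in place of code of your own. Each camera call takes 0.05 s, during which the arm holds its last target. There are 200 camera calls.

## Working session

There is one attempt and no reset: what is moved stays moved. The work goes in short steps, Python scripts to look and compute and a shell command to move; the robot and the scene stay as the last step left them, time stands still between calls to the robot, and variables do not carry over. Pictures are saved under pics/ and viewed, at most 10 in all, crops included, and the job is handed in when it is done.

```bash
mkdir -p pics; ls; python3 - <<'E'
from plant import env, eyes
import cv2, numpy as np, pickle
d={}
for n in ("scene","top"):
    r=eyes.read_camera(n); d[n]=r; cv2.imwrite(f"pics/{n}0.png",r["frame"]); print(n,r["K"],r["origin"],r["attitude"])
pickle.dump(d,open("d0.pkl","wb"))
o=env.observe(); print({k:np.round(v,4) for k,v in o.items()})
E
```

```text
pics
scene [[430.79725252   0.         277.3401495 ]
 [  0.         430.79725252 208.27313231]
 [  0.           0.           1.        ]] [ 0.92400029 -0.58204757  0.90955564] [-0.34614414  0.89917065  0.24906355 -0.09820248]
top [[381.49841985   0.         283.44693981]
 [  0.         381.49841985 209.56610525]
 [  0.           0.           1.        ]] [0.46153724 0.01045376 1.04052597] [ 0.02681256 -0.70560165  0.70735929 -0.03240726]
{'clock': np.float64(0.1), 'q': array([-1.3263,  0.1814,  1.6079,  0.    ,  1.3538, -0.2063]), 'joint_velocities': array([ 0.0035, -0.0032, -0.0044, -0.0006,  0.0006,  0.0002]), 'tau': array([ 7.00000e-04, -4.34820e+01, -3.42697e+01,  7.03000e-02,
        3.40000e-02, -0.00000e+00]), 'tcp_pos': array([ 0.2505, -0.5173,  0.4039]), 'ee_rot': array([-7.000e-04,  9.747e-01,  2.235e-01,  0.000e+00]), 'force': array([0.4745, 0.4559, 0.5098]), 'torque': array([-0.0076,  0.0236, -0.0641]), 'gripper_force': np.float64(0.0), 'grip_width': np.float64(0.0882)}
```

View pics/scene0.png

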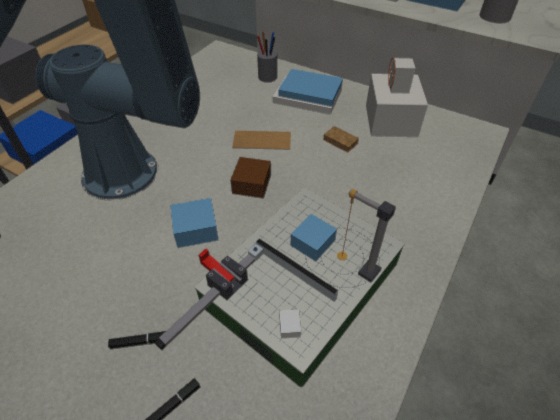

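View pics/top0.png

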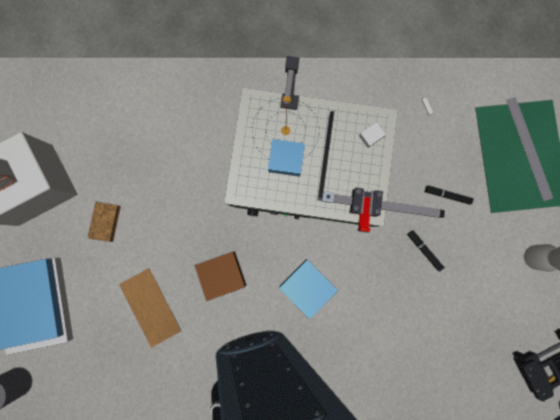

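The top view shows three blue things: A at (287,157) on the gridded bed, B at (308,289) on the bench, and C, a book, at (28,305). A is the blank: it is on the bed in front of the wire (285,130) and is the smallest blue item. The fence strip runs from (331,112) to (323,200), the guide block is at (367,203) and the red wedge tab at (365,228). The markers are at (449,194) and (426,250), the offcut at (372,134).

```bash
cat > h.py <<'E'
import cv2, numpy as np
from scipy.spatial.transform import Rotation as R
def ray(c,p):
    q=np.array(c["attitude"]); r=R.from_quat(q[[1,2,3,0]]).as_matrix()
    v=np.linalg.inv(c["K"])@np.array([p[0],p[1],1.]); return np.array(c["origin"]),r@v
def onz(c,p,z):
    o,v=ray(c,p); return o+v*(z-o[2])/v[2]
def tri(c1,p1,c2,p2):
    o1,v1=ray(c1,p1);o2,v2=ray(c2,p2)
    s=np.linalg.lstsq(np.c_[v1,-v2],o2-o1,rcond=None)[0]
    a,b=o1+s[0]*v1,o2+s[1]*v2; return (a+b)/2,np.linalg.norm(a-b)
def proj(c,P):
    q=np.array(c["attitude"]); r=R.from_quat(q[[1,2,3,0]]).as_matrix()
    v=c["K"]@(r.T@(np.array(P)-c["origin"])); return v[:2]/v[2]
def big(m,roi):
    k=np.zeros_like(m);x0,y0,x1,y1=roi;k[y0:y1,x0:x1]=m[y0:y1,x0:x1]
    cs=cv2.findContours(k,cv2.RETR_EXTERNAL,cv2.CHAIN_APPROX_NONE)[0]
    return max(cs,key=cv2.contourArea)
E
python3 - <<'E'
import pickle; from h import *
d=pickle.load(open("d0.pkl","rb")); t=d["top"]; s=d["scene"]
f=t["frame"]; hsv=cv2.cvtColor(f,cv2.COLOR_BGR2HSV)
print([f[y,x].tolist() for x,y in((260,110),(200,100),(287,157),(327,150),(365,215),(300,214),(372,134))])
blue=cv2.inRange(hsv,(95,90,60),(125,255,255)); red=cv2.inRange(hsv,(0,170,90),(6,255,255))|cv2.inRange(hsv,(174,170,90),(179,255,255))
for c,z in((big(blue,(240,120,330,190)),.14),):
    print("blank",cv2.minAreaRect(c),cv2.boundingRect(c))
print("red",cv2.minAreaRect(big(red,(340,180,390,240))),cv2.boundingRect(big(red,(340,180,390,240))))
big3=cv2.resize(f[80:240,215:405],None,fx=4,fy=3.7*4/3.7,interpolation=cv2.INTER_CUBIC)[:600]
cv2.imwrite("pics/crop_top.png",cv2.resize(f[85:235,215:410],(780,600),interpolation=cv2.INTER_CUBIC))
cv2.imwrite("pics/crop_sc.png",cv2.resize(s["frame"][185:335,190:390],(800,600),interpolation=cv2.INTER_CUBIC))
E
```

```text
[[161, 166, 165], [148, 152, 153], [191, 157, 106], [40, 37, 40], [10, 10, 174], [107, 112, 110], [190, 191, 191]]
blank ((285.9239501953125, 157.05783081054688), (31.751602172851562, 31.93175506591797), 7.765166282653809) (269, 140, 35, 35)
red ((364.0, 213.5), (33.0, 10.0), 90.0) (359, 197, 11, 34)
```

View pics/crop_top.png

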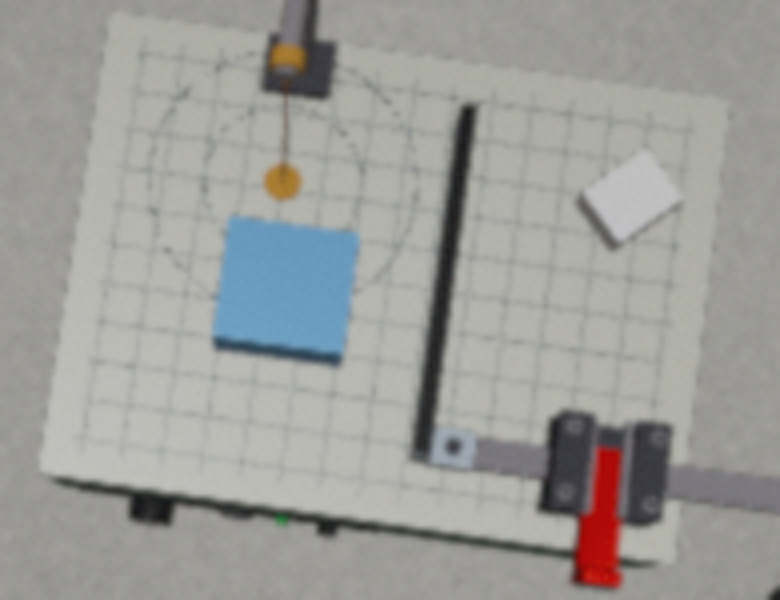

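View pics/crop_sc.png

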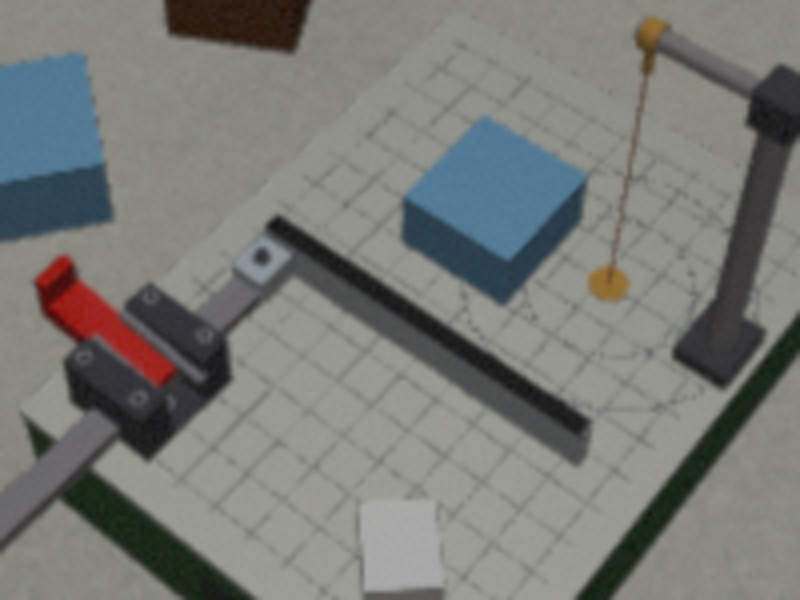

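The enlarged crops confirm the choice: the blank on the bed is light blue, at crop (285,285), and smaller than the blue block on the bench. The fence strip runs from crop (470,105) to (425,455). The tab front is at crop (598,575), and the bed corners are at (108,14), (727,100), (675,563) and (42,474).

```bash
cat >> h.py <<'E'
def fitcut(W,L):  # planar rigid fit: W = A L + t
    W=np.array(W)[:,:2];L=np.array(L)[:,:2];w0,l0=W.mean(0),L.mean(0)
    w,l=W-w0,L-l0; a=np.arctan2((l[:,0]*w[:,1]-l[:,1]*w[:,0]).sum(),(l*w).sum())
    A=np.array([[np.cos(a),-np.sin(a)],[np.sin(a),np.cos(a)]]); t=w0-A@l0
    return a,A,t,np.linalg.norm(W-(L@A.T+t),axis=1)
E
python3 - <<'E'
import pickle; from h import *
np.set_printoptions(precision=4,suppress=True)
d=pickle.load(open("d0.pkl","rb")); t=d["top"]; s=d["scene"]
T=lambda x,y:((x+.5)/4-.5+215,(y+.5)/4-.5+85)
S=lambda x,y:((x+.5)/4-.5+190,(y+.5)/4-.5+185)
L=np.array([[.15,.2],[.15,-.2],[-.15,-.2],[-.15,.2]])
W=[onz(t,T(*p),.095) for p in((108,14),(727,100),(675,563),(42,474))]
a,A,tt,e=fitcut(W,L);print("top",np.degrees(a),tt,e)
np.savez("cut.npz",a=a,A=A,t=tt)
loc=lambda P:np.r_[A.T@(P[:2]-tt),P[2]]*1000
for n,p,z in(("wire",(283,183),.095),("blankR back",(358,233),.14),("blankR front",(343,354),.14),("blankL back",(231,217),.14),("blankL front",(215,340),.14),
 ("fenceL back",(463,104),.131),("fenceL front",(416,446),.131),("fenceR back",(476,104),.131),("guide c",(612,468),.137),("tab top",(598,568),.14)):
    print(n,loc(onz(t,T(*p),z)))
print("scene wire",loc(onz(s,S(609,285),.095)))
for n,p,z in(("blankR front",(404,203),.14),("blankR back",(505,260),.14),("fenceL front",(276,215),.131),("fenceL back",(588,424),.131),):
    print("scene",n,loc(onz(s,S(*p),z)))
# tab top: front upper corners in both views (left=+y, right=-y)
for n,pt,ps in(("tab topfront L",(578,584),(38,281)),("tab topfront R",(618,587),(38,281)),("tab top back R",(621,572),(70,258)),):
    P,g=tri(t,T(*pt),s,S(*ps));print(n,loc(P),g)
print("tab heights scene",[loc(onz(s,S(40,281),z)) for z in(.13,.14,.15,.16)])
for z in(.13,.14,.15,.16): print(loc(onz(t,T(598,586),z)))
E
```

```text
top -7.979105516489651 [ 0.6767 -0.0686] [0.0006 0.0022 0.0009 0.0028]
wire [55.6465 74.4309 95.    ]
blankR back [ 18.1529  24.3609 140.    ]
blankR front [-56.0448  23.5572 140.    ]
blankL back [ 17.3189 101.3369 140.    ]
blankL front [-58.1701 100.433  140.    ]
fenceL back [109.1664 -28.9829 131.    ]
fenceL front [-103.7252  -27.512   131.    ]
fenceR back [110.2715 -36.8713 131.    ]
guide c [-101.5961 -144.5604  137.    ]
tab top [-162.1446 -142.7019  140.    ]
scene wire [59.0795 75.0458 95.    ]
scene blankR front [-49.2576  19.5868 140.    ]
scene blankR back [ 19.0727  22.8414 140.    ]
scene fenceL front [-105.3051  -27.613   131.    ]
scene fenceL back [110.7944 -30.4228 131.    ]
tab topfront L [-176.4465 -139.591   126.2133] 0.012417120217320256
tab topfront R [-170.6228 -153.1268  144.9519] 0.00398250099020171
tab top back R [-159.0763 -144.6489  166.447 ] 0.015691739338324462
tab heights scene [array([-177.7386, -144.7859,  130.    ]), array([-171.4021, -149.0111,  140.    ]), array([-165.0656, -153.2363,  150.    ]), array([-158.729 , -157.4615,  160.    ])]
[-172.1264 -146.0967  130.    ]
[-172.6962 -143.9605  140.    ]
[-173.2659 -141.8243  150.    ]
[-173.8357 -139.6881  160.    ]
```

The fence face is at y ≈ -29 mm and the blank's right face at y ≈ +23 mm, so the gap is about 51 mm. I'll turn the tool to line up with the cutter and close the fingers, then travel to behind the fence.

The manual's scale: shifts go in shares of 200 mm and turns go in shares of 4 rad. Converting my numbers, 0.118 rad is 0.0295.

```bash
echo '[{"r":[0, 0, 0.0295], "jaw":0}, {"r":[0, 0, 0.0295], "jaw":0}, {"r":[0, 0, 0.0295], "jaw":0}, {"r":[0, 0, 0.0295], "jaw":0}, {"r":[0, 0, 0.0295], "jaw":0}, {"jaw":0}]' | python3 -m handwheel 20
echo '[{"pos":[0.05, -0.0675, 0], "jaw":0}, {"pos":[0.0985, -0.135, 0], "jaw":0}, {"pos":[0.0985, -0.135, 0], "jaw":0}, {"pos":[0.0985, -0.135, 0], "jaw":0}, {"pos":[0.0985, -0.135, 0], "jaw":0}, {"pos":[0.0985, -0.135, 0], "jaw":0}, {"pos":[0.0985, -0.135, 0], "jaw":0}, {"pos":[0.0985, -0.135, 0], "jaw":0}, {"pos":[0.0985, -0.135, 0], "jaw":0}, {"pos":[0.0985, -0.135, 0], "jaw":0}, {"pos":[0.0985, -0.135, 0], "jaw":0}, {"pos":[0.0985, -0.135, 0], "jaw":0}, {"pos":[0.0985, -0.135, 0], "jaw":0}, {"pos":[0.0985, -0.135, 0], "jaw":0}, {"pos":[0.0985, -0.135, 0], "jaw":0}, {"pos":[0.0985, -0.135, 0], "jaw":0}, {"pos":[0.05, -0.0675, 0], "jaw":0}, {"jaw":0}, {"jaw":0}]' | python3 -m handwheel
cat >> h.py <<'E'
def state():
    from plant import env
    o=env.observe(); c=np.load("cut.npz"); q=np.array(o["ee_rot"]); r=R.from_quat(q[[1,2,3,0]]).as_matrix()
    p=o["tcp_pos"]; tip=p+.166*r[:,2]; f=np.array(o["force"])
    print("t",round(float(o["clock"]),2),"tip cut mm",np.round(np.r_[c["A"].T@(tip[:2]-c["t"]),tip[2]]*1000,1),"toolx yaw rel",round(np.degrees(np.arctan2(r[1,0],r[0,0])-c["a"]),2),"tilt",np.round(r[:2,2],4),"F cut",np.round(np.r_[c["A"].T@f[:2],f[2]],1),"w",round(float(o["grip_width"]),4),"q",np.round(o["q"],2))
E
python3 -c "from h import *; state()"
```

```text
clock: 0.6
tcp_pos: [0.2505, -0.5174, 0.4042]
ee_rot: [-0.0, 0.997, -0.072, -0.0]
force: [-0.5, -0.4, 0.2]
grip_width: 0.05
gripper_force: 0.0
clock: 2.18
tcp_pos: [0.6231, -0.1328, 0.404]
ee_rot: [0.0, 0.998, -0.067, -0.001]
force: [-0.7, -0.3, 0.4]
grip_width: 0.0005
gripper_force: 0.0
t 2.18 tip cut mm [-44.4 -71.1 238. ] toolx yaw rel 0.27 tilt [-0.0013  0.0001] F cut [-0.6 -0.4  0.4] w 0.0005 q [-0.4   0.32  1.44 -0.    1.38  1.31]
```

In the tool's units: 0.03 m is 0.15, 0.025 m is 0.125.

```bash
echo '[{"pos":[0, 0, 0.075], "jaw":0}, {"pos":[0, 0, 0.125], "jaw":0}, {"pos":[0, 0, 0.15], "jaw":0}, {"pos":[0, 0, 0.15], "jaw":0}, {"pos":[0, 0, 0.1], "jaw":0}, {"pos":[0, 0, 0.05], "jaw":0}, {"jaw":0}, {"jaw":0}]' | python3 -m handwheel
python3 -c "from h import *; state()"; echo '[{"pos":[0, -0.03, 0], "jaw":0}, {"pos":[0, -0.04, 0], "jaw":0}, {"pos":[0, -0.04, 0], "jaw":0}, {"pos":[0, -0.04, 0], "jaw":0}, {"pos":[0, -0.04, 0], "jaw":0}, {"pos":[0, -0.03, 0], "jaw":0}, {"jaw":0}, {"jaw":0}]' | python3 -m handwheel
cat > look.py <<'E'
import sys,pickle; from h import *; from plant import eyes
state(); t=eyes.read_camera("top"); s=eyes.read_camera("scene")
pickle.dump({"top":t,"scene":s},open(f"d{sys.argv[1]}.pkl","wb"))
a=cv2.resize(t["frame"][115:215,265:365],(400,400),interpolation=cv2.INTER_CUBIC); b=cv2.resize(s["frame"][200:300,240:340],(400,400),interpolation=cv2.INTER_CUBIC)
cv2.imwrite(f"pics/look{sys.argv[1]}.png",np.hstack([a,b]))
E
python3 look.py 1
```

```text
clock: 2.85
tcp_pos: [0.6227, -0.1344, 0.2751]
ee_rot: [0.0, 0.998, -0.07, -0.0]
force: [0.3, 0.1, -0.0]
grip_width: 0.0004
gripper_force: 0.0
t 2.85 tip cut mm [-44.3 -72.7 109.1] toolx yaw rel -0.02 tilt [-0.0002 -0.0001] F cut [ 0.3  0.2 -0. ] w 0.0004 q [-0.4   0.45  1.54 -0.    1.15  1.31]
clock: 3.52
tcp_pos: [0.6289, -0.0889, 0.2743]
ee_rot: [-0.0, 0.998, -0.069, -0.001]
force: [0.1, -0.4, 0.4]
grip_width: 0.0003
gripper_force: 0.0
t 3.52 tip cut mm [-44.7 -26.7 108.3] toolx yaw rel 0.07 tilt [-0.001   0.0008] F cut [ 0.2 -0.4  0.4] w 0.0003 q [-0.33  0.45  1.54  0.    1.15  1.38]
```

View pics/look1.png

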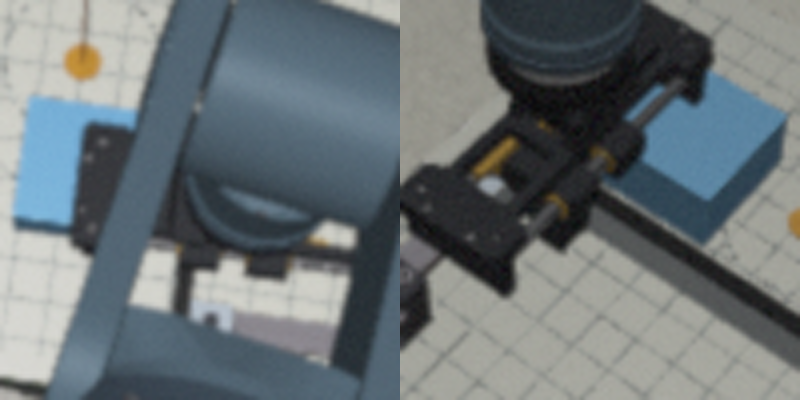

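The hand hides the blank's front in the top view. In the scene view the strip and the blank's rear right corner (crop ≈(705,200)) are visible, with a gap still open. I'll measure both edges with intensity profiles in cutter coordinates.

```bash
cat > gap.py <<'E'
import sys,pickle; from h import *
np.set_printoptions(precision=1,suppress=True,linewidth=150)
c=np.load("cut.npz"); A,t=c["A"],c["t"]
def prof(cam,x,y0,y1,z,ch):
    ys=np.arange(y0,y1,.5); f=cv2.GaussianBlur(cam["frame"],(3,3),0).astype(np.float32)
    P=np.array([proj(cam,np.r_[A@np.array([x,y])/1000+t,z/1000]) for y in ys],np.float32)
    v=cv2.remap(f,P[None,:,0],P[None,:,1],cv2.INTER_LINEAR)[0]
    v=v[:,0]-v[:,2] if ch=="b-r" else v.mean(1)
    g=np.gradient(cv2.GaussianBlur(v[:,None],(1,7),1.5).ravel()); return ys,g
def edge(cam,xs,y0,y1,z,ch,sign=1):
    o=[]
    for x in xs:
        ys,g=prof(cam,x,y0,y1,z,ch); g=np.maximum(g*sign,0); k=g.argmax(); w=slice(max(k-4,0),k+5); o.append((ys[w]*g[w]).sum()/g[w].sum())
    return np.array(o)
for n in sys.argv[1:]:
    d=pickle.load(open(f"d{n}.pkl","rb"))
    for cn in("scene","top"):
        cam=d[cn]; g=-29 if n=="0" else float(sys.argv[-1]) if len(sys.argv)>2 else 0
        print(n,cn,"fence L edge",edge(cam,np.arange(30,105,15),g-4,g+12,131,"m"),
         "blank top R edge",edge(cam,np.arange(-35,15,10),14,34,140,"m"),"bottom R",edge(cam,np.arange(-35,15,10),12,34,95,"b-r"))
    if n!="0":break
E
python3 gap.py 0; python3 gap.py 1 0
```

```text
0 scene fence L edge [-27.5 -27.  -27.5 -27.6 -27.5] blank top R edge [23.  23.5 23.  23.  23. ] bottom R [25.4 24.5 24.5 24.5 25. ]
0 top fence L edge [-26.4 -26.  -26.  -26.5 -26.4] blank top R edge [33.1 32.5 31.9 15.2 31.9] bottom R [21.6 22.5 21.6 22.5 21.6]
1 scene fence L edge [-1.8 -1.7 -1.4 -1.7 -1.7] blank top R edge [32.  24.5 23.  23.  23. ] bottom R [25.4 25.  24.6 24.6 25.1]
1 top fence L edge [-1.7  1.9 -1.  -2.2 -2.5] blank top R edge [16.2 15.8 15.4 15.4 18.8] bottom R [15.4 14.  13.9 13.7 28.9]
```

In the tool's units: -0.005 m is -0.025, -0.004 m is -0.02.

```bash
echo '[{"pos":[0, -0.02, 0], "jaw":0}, {"pos":[0, -0.025, 0], "jaw":0}, {"pos":[0, -0.025, 0], "jaw":0}, {"pos":[0, -0.02, 0], "jaw":0}, {"pos":[0, -0.01, 0], "jaw":0}, {"pos":[0, -0.005, 0], "jaw":0}, {"jaw":0}, {"jaw":0}]' | python3 -m handwheel >/dev/null
python3 look.py 2; python3 gap.py 2 19 | grep scene
```

```text
t 4.28 tip cut mm [-44.   -6.4 108.9] toolx yaw rel 0.01 tilt [0.0004 0.0005] F cut [ 0.  -0.9  0.3] w 0.0007 q [-0.29  0.45  1.54  0.    1.15  1.41]
2 scene fence L edge [18.2 18.  18.1 18.  17.7] blank top R edge [19.2 23.8 23.  23.  23. ] bottom R [13.8 13.6 13.9 13.8 14.9]gap.py:13: RuntimeWarning: invalid value encountered in scalar divide
  ys,g=prof(cam,x,y0,y1,z,ch); g=np.maximum(g*sign,0); k=g.argmax(); w=slice(max(k-4,0),k+5); o.append((ys[w]*g[w]).sum()/g[w].sum())
```

View pics/look2.png

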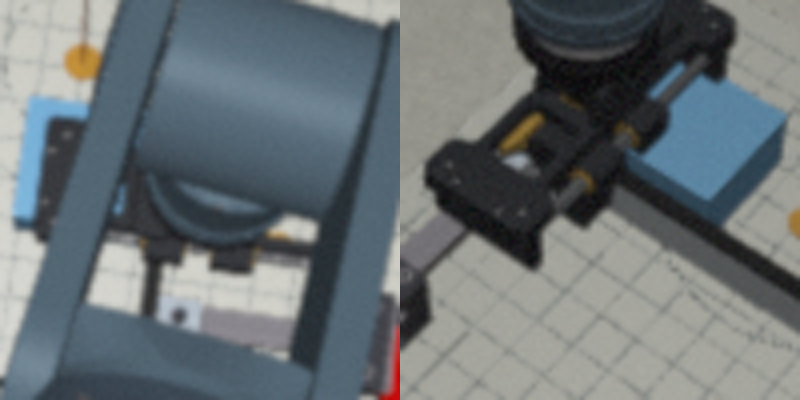

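The fence edge now reads y = 18.0 and the blank's top edge still reads 23.0, unmoved. I'll creep on and stop as soon as the blank's edge starts to shift.

In the tool's units: -0.0015 m is -0.0075, -0.001 m is -0.005.

```bash
sed -i 's/arange(-35,15,10),14/arange(-10,16,5),17/' gap.py
echo '[{"pos":[0, -0.0075, 0], "jaw":0}, {"pos":[0, -0.0075, 0], "jaw":0}, {"pos":[0, -0.005, 0], "jaw":0}, {"jaw":0}, {"jaw":0}]' | python3 -m handwheel >/dev/null
python3 look.py 3; python3 gap.py 3 22 | grep scene
echo '[{"pos":[0, -0.005, 0], "jaw":0}, {"jaw":0}, {"jaw":0}]' | python3 -m handwheel >/dev/null
python3 look.py 4; python3 gap.py 4 23 | grep scene
```

```text
t 4.8 tip cut mm [-44.   -2.8 108.9] toolx yaw rel 0.01 tilt [ 0.0005 -0.0001] F cut [ 0.8 -1.5  0.1] w 0.0005 q [-0.29  0.45  1.54  0.    1.15  1.42]
3 scene fence L edge [21.6 21.1 21.1 21.1 21. ] blank top R edge [22.5 23.  22.5 22.9 23.  23. ] bottom R [16.3 15.  14.2 14.  14.9]
t 5.15 tip cut mm [-44.   -1.8 108.9] toolx yaw rel 0.0 tilt [ 0.0004 -0.0001] F cut [ 0.3 -1.7  1. ] w 0.0005 q [-0.29  0.45  1.54  0.    1.15  1.42]
4 scene fence L edge [22.6 22.5 22.5 22.  22.5] blank top R edge [22.5 22.5 22.5 22.  22.5 23. ] bottom R [15.9 15.6 16.9 15.4 15.5]gap.py:13: RuntimeWarning: invalid value encountered in scalar divide
  ys,g=prof(cam,x,y0,y1,z,ch); g=np.maximum(g*sign,0); k=g.argmax(); w=slice(max(k-4,0),k+5); o.append((ys[w]*g[w]).sum()/g[w].sum())
```

In the tool's units: -0.001 m is -0.005.

```bash
cat > left.py <<'E'
import sys; sys.argv,a=sys.argv[:1],sys.argv[1:]
from gap import *
for n in a:
    s=pickle.load(open(f"d{n}.pkl","rb"))["scene"]; print(n,"blank L edge",edge(s,np.arange(-20,15,4),90,112,140,"b-r",-1), "fence",edge(s,np.arange(30,105,15),16,34,131,"m"))
E
python3 left.py 0 1 2 3 4
echo '[{"pos":[0, -0.005, 0], "jaw":0}, {"jaw":0}, {"jaw":0}]' | python3 -m handwheel >/dev/null
python3 look.py 5; python3 left.py 5
```

```text
0 blank L edge [103.  103.  102.5 102.5 102.5 103.  102.5 103.  102.5] fence [29.1 30.1 30.1 29.5 30. ]
1 blank L edge [103.  102.5 102.5 102.1 102.5 102.5 102.5 102.5 102.5] fence [25.3 30.2 30.3 29.7 29.6]
2 blank L edge [103.  102.5 102.5 102.1 102.5 102.  102.5 103.  102.1] fence [18.3 18.2 18.3 18.2 18.2]
3 blank L edge [103.  102.5 102.5 102.1 102.5 102.5 102.5 103.  102.5] fence [21.6 21.  21.  21.  21. ]
4 blank L edge [103.  102.5 102.5 102.1 102.5 102.  102.5 103.  102.5] fence [22.6 22.5 22.4 22.  22.5]
t 5.5 tip cut mm [-44.   -0.8 108.9] toolx yaw rel 0.0 tilt [ 0.0004 -0.0001] F cut [ 1.6 -2.5  2.9] w 0.0005 q [-0.29  0.45  1.54 -0.    1.15  1.42]
5 blank L edge [103.5 103.5 103.  102.5 103.  104.  103.1 103.5 102.6] fence [24.4 23.5 23.  23.5 23.5]
```

The blank's left edge moved from 102.5 to 103.2 and the fence edge is at 23.5. The width of about 80 mm agrees, so the fence is touching and the blank has shifted only about 0.6 mm. I'll back the tool off, lift it and look.

```bash
echo '[{"pos":[0, 0.01, 0], "jaw":0}, {"pos":[0, 0.03, 0], "jaw":0}, {"pos":[0, 0.04, 0], "jaw":0}, {"pos":[0, 0, -0.1], "jaw":0}, {"pos":[0, 0, -0.15], "jaw":0}, {"pos":[0, 0, -0.15], "jaw":0}, {"pos":[0, 0, -0.15], "jaw":0}, {"pos":[0, 0, -0.1], "jaw":0}, {"pos":[-0.075, 0.06, 0], "jaw":0}, {"pos":[-0.125, 0.1, 0], "jaw":0}, {"pos":[-0.125, 0.1, 0], "jaw":0}, {"pos":[-0.125, 0.1, 0], "jaw":0}, {"pos":[-0.125, 0.1, 0], "jaw":0}, {"pos":[-0.125, 0.1, 0], "jaw":0}, {"pos":[-0.1, 0.08, 0], "jaw":0}, {"jaw":0}, {"jaw":0}]' | python3 -m handwheel >/dev/null
python3 look.py 6; python3 left.py 6
```

```text
t 7.02 tip cut mm [-204.9 -145.8  238.8] toolx yaw rel -0.16 tilt [0.0004 0.0001] F cut [ 0.4 -0.4  0.4] w 0.0003 q [-0.63 -0.01  1.82  0.    1.34  1.08]
6 blank L edge [103.  103.5 103.  102.5 103.  103.9 103.  103.5 102.6] fence [24.4 23.6 23.  23.  23.5]
```

View pics/look6.png

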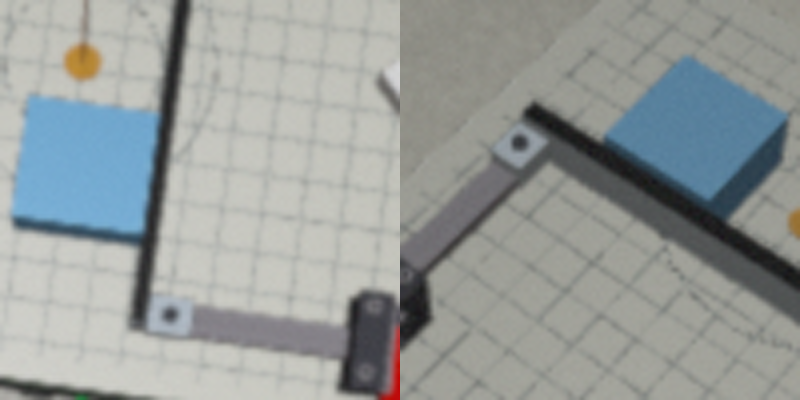

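The fence face lies flush along the blank's right side, at crop left (155,110)-(145,235). Next I go down in front of the tab and push the wedge.

In the tool's units: 0.03 m is 0.15, 0.015 m is 0.075.

```bash
echo '[{"pos":[0, 0, 0.075], "jaw":0}, {"pos":[0, 0, 0.15], "jaw":0}, {"pos":[0, 0, 0.15], "jaw":0}, {"pos":[0, 0, 0.15], "jaw":0}, {"pos":[0, 0, 0.065], "jaw":0}, {"pos":[0, 0, 0.025], "jaw":0}, {"pos":[0.025, 0, 0], "jaw":0}, {"pos":[0.04, 0, 0], "jaw":0}, {"pos":[0.025, 0, 0], "jaw":0}, {"pos":[0.02, 0, 0], "jaw":0}, {"pos":[0.02, 0, 0], "jaw":0}, {"pos":[0.02, 0, 0], "jaw":0}, {"jaw":0}, {"jaw":0}]' | python3 -m handwheel >/dev/null
python3 -c "from h import *; state()"
echo '[{"pos":[0.02, 0, 0], "jaw":0}, {"pos":[0.015, 0, 0], "jaw":0}, {"pos":[0.015, 0, 0], "jaw":0}, {"pos":[0.01, 0, 0], "jaw":0}, {"jaw":0}, {"jaw":0}]' | python3 -m handwheel >/dev/null
python3 -c "from h import *; state()"
```

```text
t 8.28 tip cut mm [-173.6 -144.7  116. ] toolx yaw rel 0.0 tilt [ 0.0011 -0.0001] F cut [-0.1 -0.2 -0.3] w 0.0005 q [-0.6   0.21  1.85  0.    1.09  1.11]
t 8.78 tip cut mm [-162.  -144.6  115.6] toolx yaw rel 0.01 tilt [0.0002 0.0003] F cut [-1.9  0.9 -1.3] w 0.0008 q [-0.59  0.23  1.82  0.    1.09  1.12]
```

In the tool's units: 0.002 m is 0.01.

```bash
echo '[{"pos":[0.01, 0, 0], "jaw":0}, {"pos":[0.01, 0, 0], "jaw":0}, {"jaw":0}, {"jaw":0}]' | python3 -m handwheel >/dev/null
python3 -c "from h import *; state()"
echo '[{"pos":[0.01, 0, 0], "jaw":0}, {"jaw":0}, {"jaw":0}]' | python3 -m handwheel >/dev/null
python3 -c "from h import *; state()"
echo '[{"pos":[0.005, 0, 0], "jaw":0}, {"jaw":0}, {"jaw":0}]' | python3 -m handwheel >/dev/null
python3 -c "from h import *; state()"
```

```text
t 9.12 tip cut mm [-158.6 -144.6  115.4] toolx yaw rel 0.01 tilt [-0.001   0.0005] F cut [-2.5 -0.3 -2.3] w 0.0003 q [-0.59  0.24  1.81 -0.    1.09  1.12]
t 9.37 tip cut mm [-157.6 -144.6  115.3] toolx yaw rel 0.01 tilt [-0.0034  0.001 ] F cut [-8.9 -1.  -0.4] w 0.0003 q [-0.58  0.24  1.8  -0.    1.1   1.13]
t 9.62 tip cut mm [-157.5 -144.6  115.3] toolx yaw rel 0.02 tilt [-0.0052  0.0014] F cut [-13.6  -0.6   2.7] w 0.0005 q [-0.58  0.24  1.8  -0.    1.1   1.13]
```

In the tool's units: 0.0015 m is 0.0075.

```bash
echo '[{"pos":[0.0075, 0, 0], "jaw":0}, {"pos":[0.0075, 0, 0], "jaw":0}, {"jaw":0}, {"jaw":0}, {"jaw":0}]' | python3 -m handwheel >/dev/null
python3 -c "from h import *; state()"
```

```text
t 10.03 tip cut mm [-156.2 -144.6  115. ] toolx yaw rel 0.04 tilt [-0.0093  0.0023] F cut [-20.8  -1.7   7.5] w 0.0003 q [-0.58  0.25  1.8  -0.    1.1   1.13]
```

In the tool's units: 0.001 m is 0.005.

```bash
echo '[{"pos":[0.005, 0, 0], "jaw":0}, {"jaw":0}, {"jaw":0}]' | python3 -m handwheel >/dev/null
python3 -c "from h import *; state()"
echo '[{"pos":[-0.02, 0, 0], "jaw":0}, {"pos":[-0.05, 0, 0], "jaw":0}, {"pos":[-0.075, 0, 0], "jaw":0}, {"pos":[-0.075, 0, 0], "jaw":0}, {"pos":[0, 0, -0.1], "jaw":0}, {"pos":[0, 0, -0.15], "jaw":0}, {"pos":[0, 0, -0.15], "jaw":0}, {"pos":[0, 0, -0.15], "jaw":0}, {"pos":[-0.1, 0.1, -0.05], "jaw":0}, {"pos":[-0.1, 0.1, 0], "jaw":0}, {"pos":[-0.1, 0.1, 0], "jaw":0}, {"jaw":0}, {"jaw":0}]' | python3 -m handwheel >/dev/null
sed -i 's/\[115:215,265:365\]/[85:235,260:410]/;s/\[200:300,240:340\]/[185:335,190:340]/' look.py
python3 look.py 7; python3 left.py 7
```

```text
t 10.28 tip cut mm [-156.  -144.6  115. ] toolx yaw rel 0.04 tilt [-0.0109  0.0026] F cut [-24.4  -0.9  11.7] w 0.0003 q [-0.58  0.25  1.79 -0.    1.11  1.13]
t 11.37 tip cut mm [-255.  -205.9  236.7] toolx yaw rel -0.16 tilt [ 0.003  -0.0021] F cut [ 1.   0.5 -0.3] w 0.0006 q [-0.8  -0.08  1.89  0.    1.33  0.91]
7 blank L edge [103.  103.1 103.  102.6 103.  103.9 103.5 103.5 102.6] fence [24.4 23.6 23.  23.  23.5]
```

View pics/look7.png

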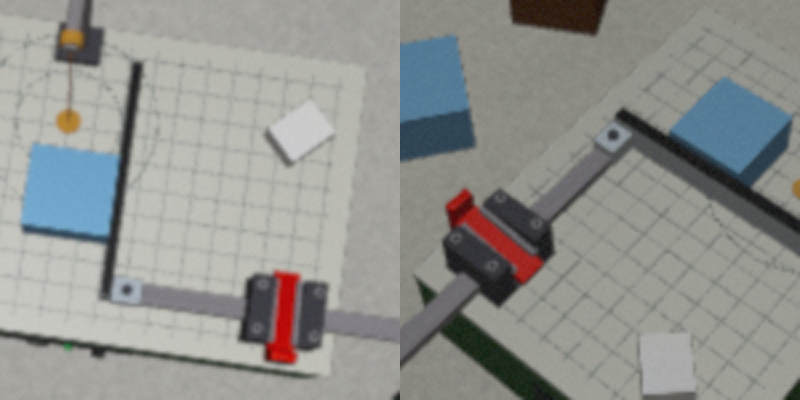

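The wedge now sticks out through the back of its slot with its tab level with the cabinet front, at crop (281,355). The fence is still against the blank, and the offcut hasn't moved. Peak push was about 24 N, so it is jammed, and the arm is clear.

```bash
python3 -c "from plant import env; print(env.close_job())"
```

```text
the job is handed in; nothing more can be done
None
```

The job is handed in (no verdict came back): the fence face touches the blank, which shifted only about 0.6 mm, the wedge was driven in with about 24 N and looks jammed, and the arm is clear with nothing else disturbed that I could see.

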